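# Dock the backup drive under the low bay and latch it

## Robot

A 7-joint arm with a two-finger parallel gripper is mounted at the origin on the work surface; the furniture and walls round the work are solid. World frame = base frame: x ahead of the robot, y to its left, z up, the work surface at z = 0. Lengths are in m, angles in rad, forces in N, time in s.
With the tool pointing down it reaches from about 0.425 to 0.825 m from the base axis. Payload 3.6 kg.
Tool frame: the origin (TCP) lies where the fingers leave the gripper's body, on its centre line; the fingertips stand 73 mm ahead of it and the grasp point (between the pads) lies 54 mm ahead of it; z points along the fingers, y is the line along which they close (so a half turn about z gives the same grasp; the last joint's range is limited). The gripper opens to 85 mm and grips with 20 to 120 N. Pads are 22 mm wide; open, the fingers measure 114 mm over their backs; the gripper's body (76 mm by 85 mm) begins 54 mm behind the grasp point. The pads swing forward as they close: fully open they stand 13 mm farther back than shut.
Start: joints at [1.129, 0.615, -0.013, 1.423, 0.008, 1.103, -0.04], TCP at [0.263, -0.595, 0.304] pointing down, gripper open.
Joint ranges: [-3.12, 3.12], [-0.3, 2.06], [-1.34, 1.32], [0.26, 2.42], [-1.36, 4.5], [0.01, 1.98], [-2.84, 2.84]. Speed limits (rad/s): [2.79, 2.79, 3.14, 3.14, 3.14, 3.14, 3.14].

## Interface

Orientations are given as a unit quaternion [x, y, z, w].
In Python, from station import arm, snapshot, camera_info, ticket gives the robot as it stands. Calls block until the motion is done:
- arm.movep(position, orientation): joint-space move of the TCP to a pose.
- arm.line_to(position, velocity=0.15, ori=None): straight line of the TCP; ori=None keeps the orientation; velocity is the mean speed in m/s.
- arm.move_j(angles): joint-space move.
- arm.move_gripper(opening, effort=None): opening from 0.0 (shut) to 1.0 (fully open); effort is the grip in N (None keeps the last); returns when the fingers have stopped.
- arm.pause(seconds).
- arm.ik(position, orientation): joint angles nearest the present ones, or None.
- snapshot(name): name is "side" or "top"; returns the picture (384x512x3 uint8, blue, green, red); there is no depth.
- camera_info(name): a dict with "fx", "fy", "cx", "cy" (pixels), "R" (3x3) and "t" (3): a world point X has camera coordinates R X + t. Camera axes: x right, y down, z forward; pixel columns grow to the right and rows downward; lengths in m; the calibration is good to about 2 mm. A picture is of the moment at which its call begins. camera_info takes no time and is no camera call.
A pose or a line that the arm cannot do raises arm.MotionError and nothing moves.
- ticket.finish_job(): hands the job in; it is judged then, once.
Readings, each from a call of its own:
- arm.read_time(): time.
- arm.read_joint_positions(): joint angles.
- arm.read_dq(): joint speeds.
- arm.read_effort(): joint torques, N m.
- arm.read_tool_pos(): TCP position.
- arm.read_eef_rot(): TCP orientation.
- arm.read_ft_force(): force on the tool from outside, world axes, zero at the start.
- arm.read_wrist_torque(): the same for the moment, N m.
- arm.read_opening(): opening from 0.0 (shut) to 1.0 (fully open).
- arm.read_finger_force(): force on a finger pad.
Only numpy, scipy, OpenCV 4.12 (cv2) and the standard library are available. Lean on these libraries where they do the work, as an engineer would, in place of code of your own. Each camera call takes 0.05 s, during which the arm holds its last target. There are 200 camera calls.

## Task

With the fingertips, push the portable drive flat along the desk into the low bay of the dock until it bottoms on the contact at the back, then push the blue swing latch shut across the mouth so that it holds the drive pressed home. Only push: do not lift or tip the drive, and leave the other things where they are.

Things in the scene. Friction and masses are not known exactly. Their poses are not given: they have to be found in the camera images.
- drive_case (a point): centre of the underside of the portable hard drive, a flat black rubber-edged case with a light top, loose, flat on the desk before the mouth, up to 35 mm left (dock +y) or 5 mm right of its middle and up to 0.2 rad askew; about 0.17 kg. Axes of the case: 78 mm along x, 112 mm along y, 14.5 mm high along z. It goes in with the 112 mm width across the mouth, either way round.
- dock: low grey drive dock fixed to the desk, flat silver deck 170 mm wide, 90 mm deep, top at z = 27 mm. Origin: middle of the mouth at desk height, under the deck's front edge; +x into the bay, y across it, z up. The deck is a bridge over the bare desk: the bay is 19 mm high, 131 mm wide at the lip, narrowing within 30 mm to 120 mm (the drive has 4 mm headroom, 4 mm each side).
- bay_stop (a point): middle of the hard stops at the back of the bay, on the desk, 75 mm behind the mouth (dock x); against them the drive's near face stands 3 mm in front of the deck's edge, so fingers need not go under the deck.
- contact (a joint): sprung contact block at the back of the bay, in m: 0 = out (face 68 mm behind the mouth, 7 mm before the hard stops), grows as the drive presses it back. Takes about 2.5 N to start, 4 N at the stops, and pushes the drive back out by up to 7 mm when let go, unless the latch holds it.
- latch (a joint): blue swing latch, upright pivot at the right (-y) end of the mouth, in rad: 0 = shut, at its stop, arm along the dock's +y across the mouth; grows as it opens towards -x, then outwards to -y (starts at 1.75 to 2.15; limit 2.4). Straight arm 8 mm thick, centred on the pivot axis, z = 5 to 18 mm, tab at its end. Stiff hinge (0.4 N m), stays where left; shuts only with the drive in the bay.
- latch_roller (a point): centre of the black rubber roller (16 mm diameter, as high as the arm) on the inner side of the latch, 66 mm from the pivot. It presses the drive's near face: it first meets a drive that was pushed back by the contact at about 0.08 rad, and with the latch shut it holds the contact pressed in 5 mm.
- latch_pivot (a point): on the latch's pivot axis, 11 mm above the desk: at x = -15 mm, y = -74 mm in the dock's frame. The pivot's ears have a radius of 10 mm and reach z = 27 mm.
- latch_tab (a point): centre of the blue upright round tab at the free end of the latch, 105 mm from the pivot, near the top of the tab at z = 30 mm; the tab is 16 mm in diameter and reaches from the arm to z = 37 mm.
- usb_hub: black four-port USB hub beside the dock, 91x36x13 mm, loose; a bystander. Origin: centre of its underside.
- mug: green and white mug, 78x116x101 mm, loose; a bystander. Origin: centre of its underside.
- sticky_pad: orange sticky-note pad, 69x69x11 mm, loose; a bystander. Origin: centre of its underside.
- highlighter: green highlighter lying on the desk, 116x24x15 mm, loose; a bystander. Origin: centre of its underside.
- stapler: blue and black stapler, 132x71x46 mm, loose; a bystander. Origin: centre of its underside.
Not all that is in view belongs to the job. What is meant by the dock is not purple, and is the smaller of those in its own colour.

How it is judged:
At the end, for the whole second after the job is handed in: The drive lies flat in the bay, straight to 0.08 rad and within 8 mm of its middle, its centre at least 30 mm behind the mouth, with the sprung contact pressed in by more than 2 mm; the latch is shut (under 0.05 rad) and holds it (value of joint contact above 0.002 m and value of joint latch below 0.05 rad and x of drive_case in the frame of dock above 0.03 m and y of drive_case in the frame of dock between -0.008 and 0.008 m and angle between the x axis of drive_case and the x axis of dock, either way round below 0.08 rad and height (world z) of drive_case below 0.004 m); the robot touches nothing.
It fails at once if the drive is lifted or carried (height (world z) of drive_case above 0.012 m).
It fails at once if the drive is tipped up (angle between drive_case's own z axis and vertical above 0.15 rad).
It fails at once if another thing on the desk is disturbed (moved over 20 mm) (distance of any of usb_hub, mug, sticky_pad, highlighter, stapler from where it was at the start of the episode above 0.02 m).
It also fails if it takes over 64 s, if anything falls off the work surface, if the arm or the gripper's body presses on something with over 40 N, if the wrist force passes 120 N, or if a joint passes its speed limit or range.

## Working session

There is one attempt and no reset: what is moved stays moved. The work goes in short steps, each a Python script; the robot and the scene stay as the last script left them, time stands still between calls to the robot, and variables do not carry over. Pictures are saved under pics/ and viewed, at most 10 in all, crops included, and the job is handed in when it is done.

```bash
mkdir -p pics
python3 - <<'E'
from station import arm,snapshot,camera_info
import cv2
for n in("top","side"):
    cv2.imwrite(f"pics/{n}0.png",cv2.resize(snapshot(n),(800,600)));c=camera_info(n);print(n,c)
print(arm.read_time(),arm.read_eef_rot())
E
```

```text
top {'fx': 472.4086860116159, 'fy': 472.4086860116159, 'cx': 250.51548973788925, 'cy': 191.32504565325436, 'R': array([[-0.00648342, -0.99997658,  0.00219086],
       [-0.98336512,  0.00597798, -0.18154147],
       [ 0.18152412, -0.00333143, -0.98338085]]), 't': array([-0.02921615,  0.40314377,  1.45011057])}
side {'fx': 455.27675636303866, 'fy': 455.27675636303866, 'cx': 258.4642583819568, 'cy': 187.86493055224756, 'R': array([[ 0.90009858,  0.43554331, -0.01116103],
       [ 0.37563582, -0.78876178, -0.48657227],
       [-0.22072669,  0.43377053, -0.87356903]]), 't': array([-0.34179126, -0.18713903,  1.39661408])}
0.1 [ 9.78455978e-01  2.06452172e-01 -2.59959220e-04 -1.15421504e-03]
```

View pics/top0.png

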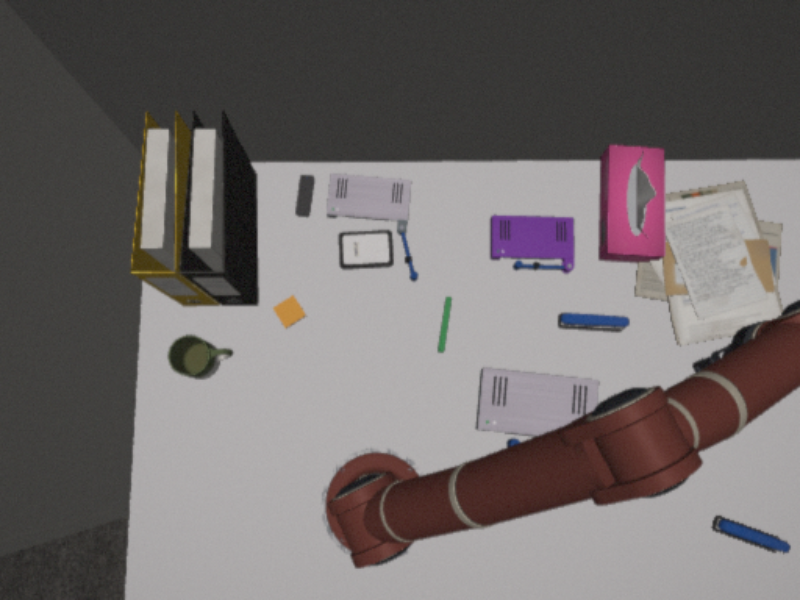

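View pics/side0.png

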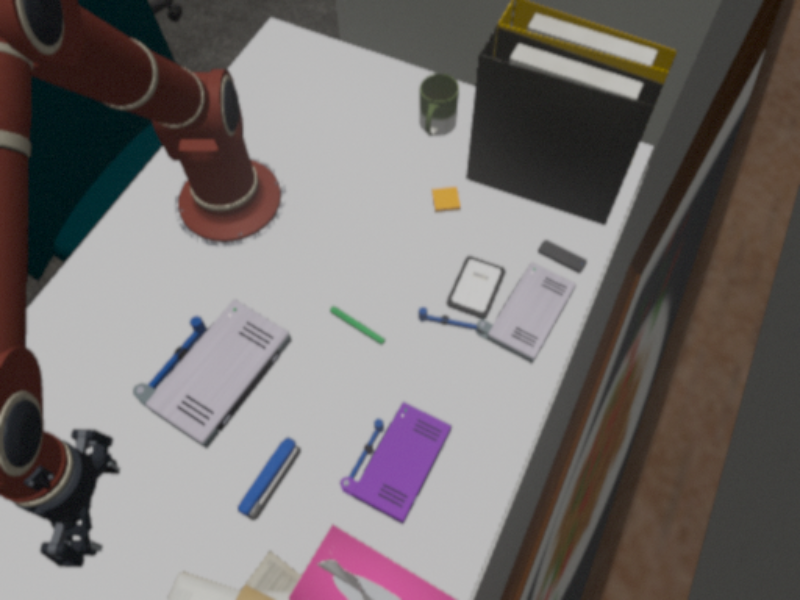

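Top view (800x600 pixels): there are three docks, small grey at (370,197), purple at (532,240) and large grey at (537,400). The one meant is the small grey at (370,197): it isn't purple, it is the smaller of the two greys, and the drive (366,249) lies before its mouth with the latch open to (414,277). I'll confirm in a crop and measure.

```bash
cat > h.py <<'E'
from station import arm,snapshot,camera_info,ticket
import cv2,numpy as np
def ray(n,uv,z):
    c=camera_info(n);R=np.array(c["R"]);t=np.array(c["t"])
    o=-R.T@t;d=R.T@np.array([(uv[0]-c["cx"])/c["fx"],(uv[1]-c["cy"])/c["fy"],1.])
    return o+d*(z-o[2])/d[2]
def grab(n,k=4): return np.mean([snapshot(n) for _ in range(k)],0).astype(np.uint8)
E
python3 - <<'E'
from h import *
im=grab("top"); cv2.imwrite("pics/topraw.png",im)
x0,y0,w,h=180,100,110,85
cv2.imwrite("pics/crop1.png",cv2.resize(im[y0:y0+h,x0:x0+w],None,fx=7,fy=7,interpolation=cv2.INTER_CUBIC))
hsv=cv2.cvtColor(im,cv2.COLOR_BGR2HSV)
for p in[(237,118),(240,160),(227,160),(265,180),(300,150),(262,160),(257,144),(195,125)]: print(p,im[p[1],p[0]],hsv[p[1],p[0]])
E
```

```text
(237, 118) [161 152 160] [147  14 161]
(240, 160) [184 186 188] [ 15   5 188]
(227, 160) [144 144 147] [  0   5 147]
(265, 180) [150 147 147] [120   5 150]
(300, 150) [175 174 177] [170   4 177]
(262, 160) [169 166 168] [140   5 169]
(257, 144) [133 126 126] [120  13 133]
(195, 125) [60 60 60] [ 0  0 60]
```

View pics/crop1.png

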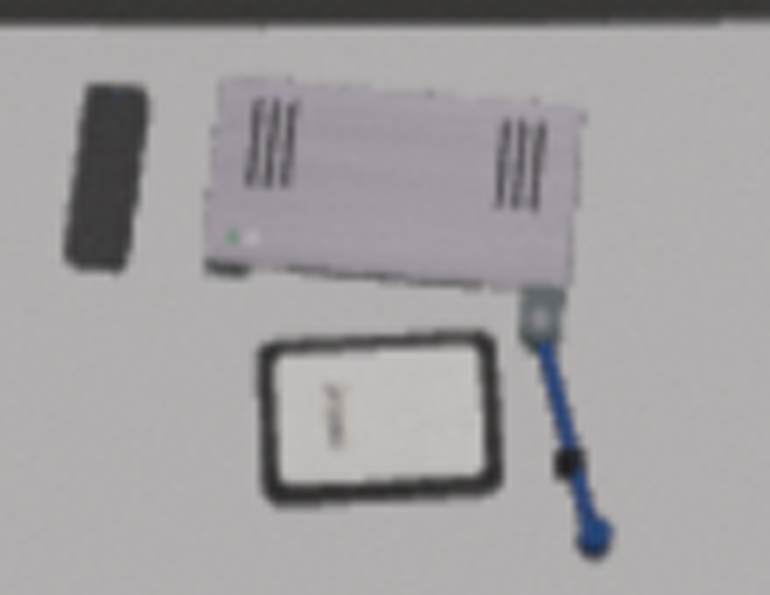

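The crop confirms the small grey dock: deck corners near (206,262), (572,288), (582,108) and (222,78) in crop pixels. The drive is centred near (380,418), slightly askew and left of the middle, and the blue tab is at (594,533). Measuring now.

```bash
cat >> h.py <<'E'
def biggest(m):
    cs=cv2.findContours(m.astype(np.uint8),cv2.RETR_EXTERNAL,cv2.CHAIN_APPROX_NONE)[0]
    return max(cs,key=cv2.contourArea)
def rect(m,off,z,n="top"):
    "centre, long-axis angle, sizes of the mask's outline cast on plane z (off = crop origin)"
    c=biggest(m)[:,0,:]+np.array(off)
    P=np.array([ray(n,p,z)[:2] for p in c])
    (cx,cy),(a,b),th=cv2.minAreaRect((P*1000).astype(np.float32))
    th=np.radians(th)+(0 if a>b else np.pi/2)
    th=(th+np.pi)%np.pi   # long axis direction in 0..pi, world
    return np.array([cx,cy])/1000,th,(max(a,b),min(a,b))
def drive(box=(180,100,110,85),k=4):
    x,y,w,h=box; c=grab("top",k)[y:y+h,x:x+w]
    return c
E
python3 - <<'E'
from h import *
x,y,w,h=180,100,110,85
im=grab("top",6)[y:y+h,x:x+w].astype(int); B,G,R=im[...,0],im[...,1],im[...,2]
deck=((B+R)/2-G>4)&(R>110)&(B-R<12); deck[40:]&=False
deck=cv2.morphologyEx(deck.astype(np.uint8),cv2.MORPH_CLOSE,np.ones((7,7)))
c,th,s=rect(deck,(x,y),.027);print("deck",c,th,s)
ax=np.array([np.sin(th),-np.cos(th)]); ay=np.array([np.cos(th),np.sin(th)])
mouth=c-ax*.045; print("mouth",mouth,"yaw",np.arctan2(ax[1],ax[0]))
# drive
dk=(im.max(2)<105); dk[:44]=False; dk[:,:35]=False; dk[:,74:]=False
dc,dth,ds=rect(dk,(x,y),.010);print("drive",dc,dth,ds)
d=dc-mouth; print("drive in dock",d@ax,d@ay,"askew",dth-th)
bl=(B-R>40)
c2=biggest(bl)[:,0,:]; P=np.array([ray("top",p+[x,y],.03)[:2] for p in c2])
piv=mouth-.015*ax-.074*ay
far=np.argsort(np.linalg.norm(P-piv,axis=1))[-6:]; ys,xs=np.nonzero(bl)
m=ys>ys.max()-5; t=ray("top",(xs[m].mean()+x,ys[m].mean()+y),.034)[:2]
r=t-piv; print("piv",piv,"tab",t,np.linalg.norm(r),"angle",np.arctan2(-(r@ax),r@ay))
for n,z,b in[("hub",.013,(5,8,20,35))]:
    q=im.max(2)<90; q2=np.zeros_like(q); q2[10:42,5:25]=q[10:42,5:25]; print(rect(q2,(x,y),z))
E
```

```text
deck [0.62219489 0.01488155] 1.4824925629505943 (168.6938018798828, 89.18982696533203)
mouth [0.57737022 0.01885006] yaw -0.08830376384430234
drive [0.51407709 0.02173045] 1.6080256252301988 (110.75534057617188, 78.3661880493164)
drive in dock -0.06330054209718705 -0.002712594792830318 askew 0.12553306227960448
piv [ 0.55590267 -0.05353878] tab [ 0.45497172 -0.07582924] 0.10336305758176706 angle 1.8764596770259692
(array([0.63040521, 0.14944385]), np.float64(3.021886625225985), (87.96939086914062, 28.863346099853516))
```

```bash
cat >> h.py <<'E'
M=np.array([0.57737,0.01885]);YAW=-0.0883
AX=np.array([np.cos(YAW),np.sin(YAW)]);AY=np.array([-AX[1],AX[0]])
def W(x,y,z): return [*(M+x*AX+y*AY),z]          # dock -> world
def Q(a): a+=YAW; return [np.cos(a/2),np.sin(a/2),0,0]   # tool down, tool x at dock yaw a
def D():                                          # TCP in dock frame
    p=np.array(arm.read_tool_pos()); d=p[:2]-M; return np.round([d@AX,d@AY,p[2]],4)
def F():
    f=np.array(arm.read_ft_force()); return np.round([f[:2]@AX,f[:2]@AY,f[2]],1)
E
python3 - <<'E'
from h import *
arm.movep(W(-.135,-.002,.20),Q(0)); arm.move_gripper(.7)
arm.line_to(W(-.135,-.002,.088),.2)
arm.pause(.2);f0=F();print(D(),f0,arm.read_opening())
z=.088
while z>.058:
    z-=.002;arm.line_to(W(-.135,-.002,z),.05)
    f=F()
    if abs(f[2]-f0[2])>4: break
print(z,D(),F(),arm.read_time())
E
```

```text
[-0.1343 -0.0019  0.0891] [ 0.   0.5 -0.7] 0.6976276172896833
0.06599999999999998 [-0.135  -0.002   0.0676] [-2.4 -0.1 16.8] 6.9833
```

```bash
cat >> h.py <<'E'
def see(name=None):
    x,y,w,h=180,100,110,85
    im=grab("top",4)[y:y+h,x:x+w]
    if name: cv2.imwrite(name,cv2.resize(im,None,fx=7,fy=7,interpolation=cv2.INTER_CUBIC))
    dk=im.max(2)<105; dk[:40]=False; dk[:,:35]=False; dk[:,74:]=False
    dc,dth,ds=rect(dk,(x,y),.010); d=dc-M
    print("drive",np.round([d@AX,d@AY],4),"askew",round(dth-np.pi/2-YAW,3),ds)
E
python3 - <<'E'
from h import *
arm.line_to(W(-.135,-.002,.072),.05)
for x in(-.120,-.110,-.102,-.096):
    arm.line_to(W(x,-.002,.072),.05);print(D(),F())
arm.line_to(W(-.13,-.002,.072),.15);arm.line_to(W(-.15,-.002,.2),.2)
see("pics/a.png");print(arm.read_time())
E
```

```text
[-0.1197 -0.002   0.0718] [-0.2 -0.2 -0.4]
[-0.1095 -0.002   0.072 ] [ 0.2  0.3 -1.1]
[-0.1014 -0.002   0.072 ] [-0.7 -0.3 -0.5]
[-0.0954 -0.002   0.072 ] [0.6 0.4 0.5]
drive [-0.0717 -0.0037] askew 1.653 (146.79061889648438, 124.26566314697266)
10.0
```

View pics/a.png

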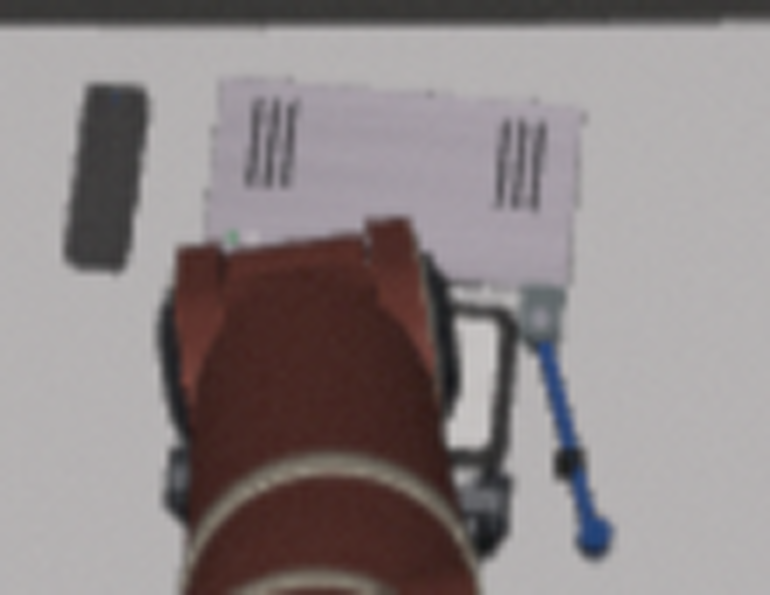

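The arm covers most of the drive from above. Its right edge, (518,330) to (507,450), is visible and parallel to the dock. I'll check with the side camera.

Run:
```python
from h import *
for p in[(518,330),(507,450)]:
    d=ray("top",(p[0]/7+180,p[1]/7+100),.010)[:2]-M;print(d@AX,d@AY)
im=grab("side",4);cv2.imwrite("pics/s1.png",cv2.resize(im[130:250,250:410],None,fx=5,fy=5,interpolation=cv2.INTER_CUBIC))
```

```text
-0.017308762185839946 -0.06478552552307078
-0.07501633657710943 -0.06433163923069975
```

View pics/s1.png

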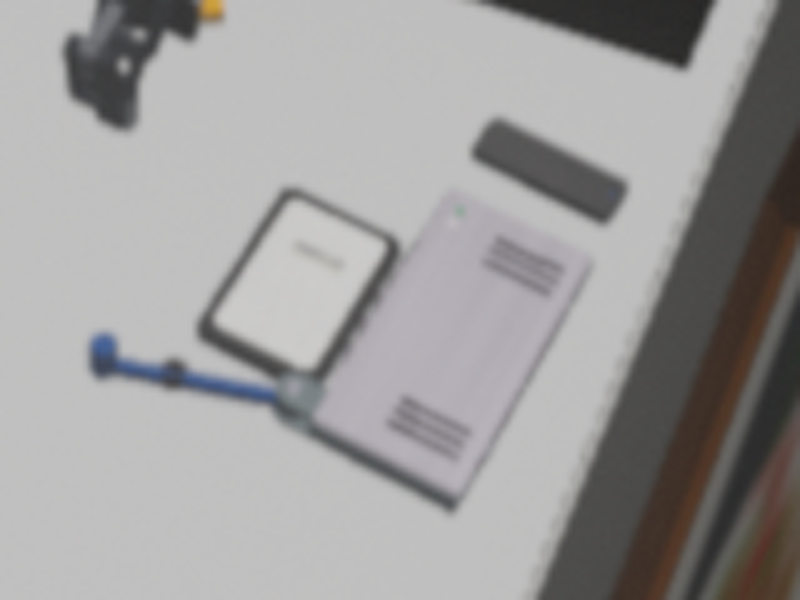

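The side view shows the drive clear of the arm, nearly square to the mouth but close to the pivot. I'll measure it on its light top.

```bash
cat >> h.py <<'E'
def sidesee():
    im=grab("side",4)[130:250,250:410]
    b=cv2.GaussianBlur(im,(3,3),0)
    dark=(b.max(2)<110).astype(np.uint8)
    m=(1-dark); n,lab,st,cen=cv2.connectedComponentsWithStats(m.astype(np.uint8),connectivity=4)
    return b,lab,st,cen
E
python3 - <<'E'
from h import *
im=grab("side",6)[130:250,250:410]; B,G,R=[im[...,i].astype(int) for i in range(3)]
# top-of-case outline: light label area, polygon-limited
m=((im.min(2)>150)&(B-R<5)).astype(np.uint8)
poly=np.array([[57,37],[81,48],[64,76],[40,66]]);z=np.zeros_like(m);cv2.fillPoly(z,[poly],1)
c,th,s=rect(m&z,(250,130),.0145,"side");d=c-M
print("label",d@AX,d@AY,th-np.pi/2-YAW,s)
for p in[(290,187),(398,243),(318,382),(200,325),(103,343)]:   # case corners by eye, tab
    q=ray("side",(p[0]/5+250,p[1]/5+130),.0145 if p[0]>110 else .037)[:2]-M;print(q@AX,q@AY)
E
```

```text
label -0.04440727053466852 -0.009120050343675223 0.007979194681265248 (96.5209732055664, 62.72871398925781)
-0.07711346417403102 0.04270168432718751
-0.007376215294513821 0.04074423611200393
-0.005584661832780107 -0.06005724602619018
-0.07804239495698015 -0.06185144537658771
-0.11288407900425103 -0.1092275485692554
```

The drive is at dock (-44, -9) mm and straight, but 9 mm right of the middle, so it could rub on the pivot ear. I'll push diagonally with both fingertips and let pad friction carry it +y.

```bash
cat >> h.py <<'E'
def label(box):
    "drive from the light top in the side view; box = expected dock (x,y) to outline"
    im=grab("side",4); m=(im.min(2)>150).astype(np.uint8)
    c=camera_info("side");R,t=np.array(c["R"]),np.array(c["t"])
    P=[]
    for sx,sy in((-1,-1),(-1,1),(1,1),(1,-1)):
        X=R@np.array(W(box[0]+sx*.036,box[1]+sy*.053,.0145))+t
        P.append([c["fx"]*X[0]/X[2]+c["cx"],c["fy"]*X[1]/X[2]+c["cy"]])
    z=np.zeros_like(m);cv2.fillPoly(z,[np.round(P).astype(int)],1)
    cc,th,s=rect(m&z,(0,0),.0145,"side");d=cc-M
    print("label",np.round([d@AX,d@AY],4),"askew",round(th-np.pi/2-YAW,3),np.round(s,1))
E
python3 - <<'E'
from h import *
label((-.044,-.009))
arm.line_to(W(-.12,-.011,.1),.2);arm.line_to(W(-.108,-.011,.072),.1)
arm.line_to(W(-.095,-.011,.072),.05);print(D(),F())
for i in range(1,4):
    arm.line_to(W(-.095+.024*i/3,-.011+.011*i/3,.072),.03);print(D(),F())
arm.line_to(W(-.09,0,.072),.1);arm.line_to(W(-.15,0,.2),.25)
im=grab("side",2);cv2.imwrite("pics/s2.png",cv2.resize(im[130:250,250:410],None,fx=5,fy=5,interpolation=cv2.INTER_CUBIC))
print(arm.read_time())
E
```

```text
label [-0.0446 -0.0091] askew 0.004 [96.4 62.3]
[-0.0945 -0.011   0.0722] [ 0.2 -1.  -0.4]
[-0.0867 -0.0071  0.072 ] [-0.5  0.2 -0.3]
[-0.0786 -0.0034  0.072 ] [ 0.7  0.4 -0.4]
[-0.0706  0.0002  0.072 ] [-0.   0.1 -1. ]
14.725
```

View pics/s2.png

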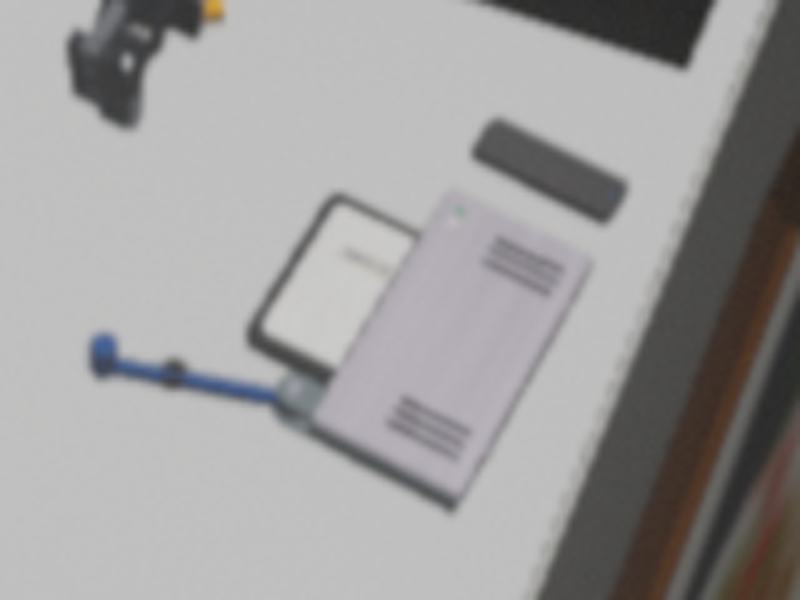

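The drive is entering the bay squarely: near corners (338,195) and (250,335), well clear of the pivot. Pushing on to the stops.

Run:
```python
from h import *
for p in[(338,195),(250,335)]:
    q=ray("side",(p[0]/5+250,p[1]/5+130),.0145)[:2]-M;print(q@AX,q@AY)
arm.line_to(W(-.10,0,.1),.25);arm.line_to(W(-.085,0,.072),.1)
arm.line_to(W(-.035,0,.072),.05);print(D(),F())
x=-.035
while x<-.008:
    x+=.002; arm.line_to(W(x,0,.072),.04); f=F(); print(D(),f)
    if abs(f[0])>15: break
print(arm.read_time())
```

```text
-0.051029354870116214 0.051837257604224175
-0.05127019706769131 -0.05332638745154626
[-0.0348  0.0001  0.072 ] [-0.3  0.4 -0.6]
[-0.0329  0.      0.072 ] [ 0.2 -0.6  0. ]
[-0.0308 -0.      0.072 ] [0.1 0.9 0.1]
[-0.0287  0.      0.072 ] [-0.5  0.1 -0.2]
[-0.0267  0.      0.072 ] [-0.5 -0.1 -0.5]
[-0.0247  0.      0.072 ] [-0.7 -0.1 -0.5]
[-0.0227  0.      0.072 ] [-0.4 -0.1 -0.6]
[-0.0208  0.      0.072 ] [-0.1 -0.7  0.7]
[-0.0205 -0.      0.0718] [-4.3  0.8  3.3]
[-0.0184 -0.      0.0717] [-5.6  0.4  2.6]
[-0.0166 -0.      0.0717] [-4.7  1.1  3.3]
[-0.0151 -0.      0.0716] [-5.6 -0.   3.9]
[-0.0136 -0.      0.0716] [-6.9  0.6  4.5]
[-0.0133 -0.      0.0714] [-9.3 -0.4  7.5]
[-0.013  -0.0001  0.0713] [-12.    0.5   7.7]
20.4417
```

Bottomed on the stops (12 N). Now the latch.

```bash
cat >> h.py <<'E'
PV=np.array([-.015,-.074])
def arc(th,d,z=.096,r=.103):
    p=PV+r*np.array([-np.sin(th),np.cos(th)])-d*np.array([np.cos(th),np.sin(th)])
    return W(p[0],p[1],z)
E
python3 - <<'E'
from h import *
arm.line_to(W(-.04,0,.072),.1);arm.line_to(W(-.08,0,.17),.25);arm.move_gripper(0.)
ths=[1.9]+list(np.arange(1.75,-.01,-.15))
print([None if (j:=arm.ik(arc(t,.019),Q(t))) is None else np.round(j[6],2) for t in ths])
j=arm.ik(arc(1.9,.035,.17),Q(1.9));print(np.round(j,2),np.round(arm.read_joint_positions(),2))
arm.movep(arc(1.9,.037,.17),Q(1.9)); print(D(),arm.read_time())
im=grab("side",2);cv2.imwrite("pics/s3.png",cv2.resize(im[130:250,240:400],None,fx=5,fy=5,interpolation=cv2.INTER_CUBIC))
E
```

```text
[np.float64(-0.32), np.float64(-0.46), np.float64(-0.59), np.float64(-0.72), np.float64(-0.84), np.float64(-0.95), np.float64(-1.07), np.float64(-1.19), np.float64(-1.31), np.float64(-1.42), np.float64(-1.53), np.float64(-1.64), np.float64(-1.74)]
[ 0.59  0.62 -0.6   2.05  0.57  0.65 -0.15] [-0.08  0.57 -0.02  2.    0.02  0.57 -1.77]
[-0.1004 -0.142   0.1701] 23.5333
```

View pics/s3.png

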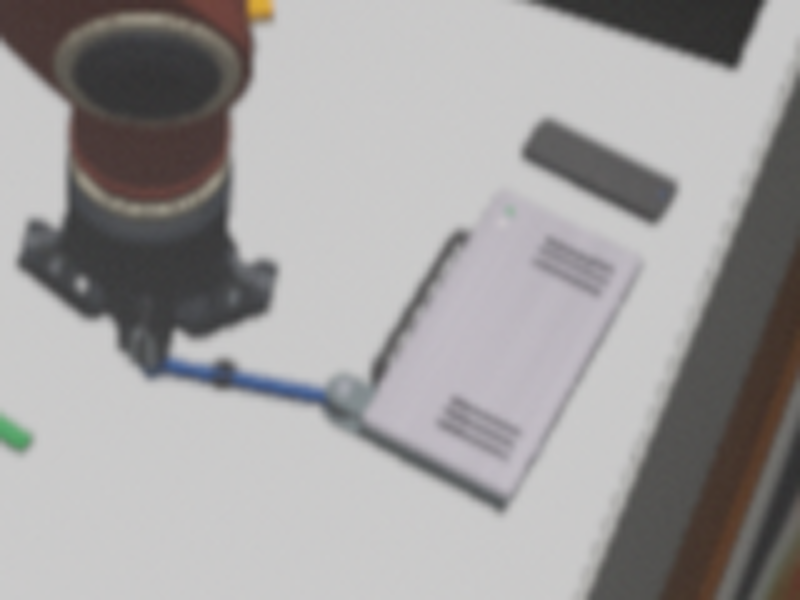

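The drive sits in the bay, sprung back slightly. The shut fingertips are above and outside the tab (150,365). Descending and sweeping the latch shut.

Run:
```python
from h import *
arm.line_to(arc(1.9,.037),.2);print(D(),F())
for t in np.arange(1.9,.24,-.15):
    arm.line_to(arc(t,.019),.08,Q(t));print(round(t,2),F())
for t in np.arange(.2,-.07,-.03):
    arm.line_to(arc(t,.019),.04,Q(max(t,0)));f=F();print(round(t,2),D(),f)
    if f[0]<-25: break
im=grab("side",2);cv2.imwrite("pics/s4.png",cv2.resize(im[130:250,240:400],None,fx=5,fy=5,interpolation=cv2.INTER_CUBIC))
print(arm.read_time())
```

```text
[-0.1002 -0.1417  0.0962] [-0.4  0.9 -0.3]
1.9 [0.5 0.4 0.1]
1.75 [ 0.4 -0.4  0.6]
1.6 [-0.   0.5 -0. ]
1.45 [-0.5  0.2  0.5]
1.3 [-0.5 -0.1 -0.6]
1.15 [-0.8 -1.   1.1]
1.0 [ 0.2 -1.1 -0.2]
0.85 [-1.5 -0.8  0.5]
0.7 [-1.3 -1.5 -0.4]
0.55 [-1.3 -0.  -0.7]
0.4 [-0.4 -0.   0. ]
0.25 [-1.3 -0.  -1. ]
0.2 [-0.0547  0.023   0.096 ] [-3.6 -0.4  1.1]
0.17 [-0.0516  0.0242  0.0959] [-3.5 -1.8  0.4]
0.14 [-0.0481  0.0253  0.096 ] [-3.4 -1.  -0. ]
0.11 [-0.045   0.0263  0.096 ] [-2.4  0.1  0.1]
0.08 [-0.0421  0.0271  0.096 ] [-2.6 -0.3  0.6]
0.05 [-0.0398  0.0278  0.0959] [-4.4 -0.3  2.1]
0.02 [-0.0369  0.0285  0.0959] [-5.4 -0.9  1.7]
-0.01 [-0.034   0.029   0.0959] [-6.7 -1.3  2.2]
-0.04 [-0.0326  0.0292  0.0958] [-8.1 -1.   5.6]
-0.07 [-0.0321  0.0294  0.0954] [-12.   -2.    8.1]
31.0083
```

View pics/s4.png

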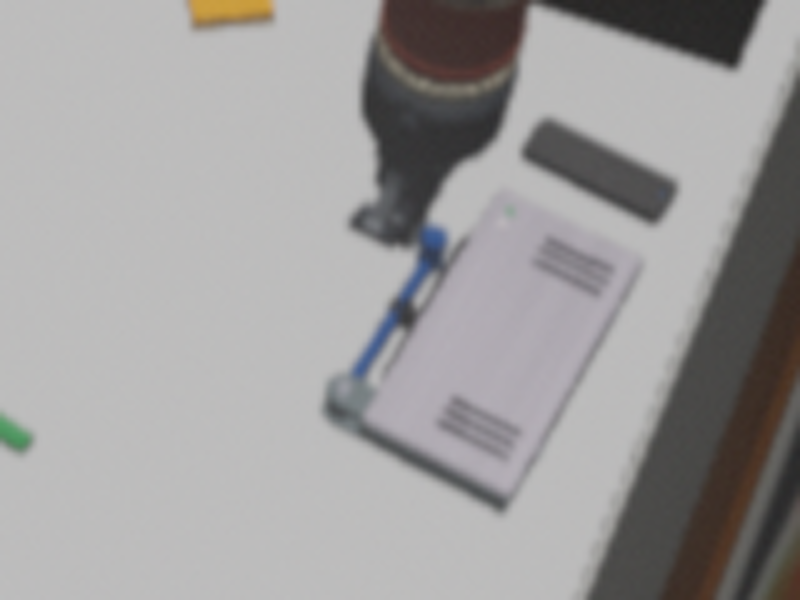

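The latch lies parallel to the mouth with the roller on the drive, and the force is rising against the stop. One firmer nudge, then back off and check.

Run:
```python
from h import *
for t in(-.10,-.13,-.16):
    arm.line_to(arc(t,.019),.04,Q(0));print(D(),F())
    if F()[0]<-22: break
p=D();arm.line_to(W(-.07,p[1],.096),.1);arm.line_to(W(-.13,p[1],.25),.25);arm.pause(.5)
im=grab("side",6)[130:250,240:400];cv2.imwrite("pics/s5.png",cv2.resize(im,None,fx=5,fy=5,interpolation=cv2.INTER_CUBIC))
i=im.astype(int);bl=(i[...,0]-i[...,2]>40);ys,xs=np.nonzero(bl)
m=ys<ys.min()+4
q=ray("side",(xs[m].mean()+240,ys[m].mean()+130),.036)[:2]-M
r=np.array([q@AX,q@AY])-PV;print("tab r",r,"theta",np.arctan2(-r[0],r[1]),F(),arm.read_time())
```

```text
[-0.0315  0.0295  0.0953] [-16.1  -1.8  11.5]
[-0.0309  0.0298  0.0949] [-19.5  -2.9  13.4]
[-0.0303  0.0299  0.0947] [-24.4  -1.9  17.8]
tab r [0.001588   0.10108117] theta -0.015708856091053002 [-0.2  0.7  0.4] 34.0417
```

View pics/s5.png

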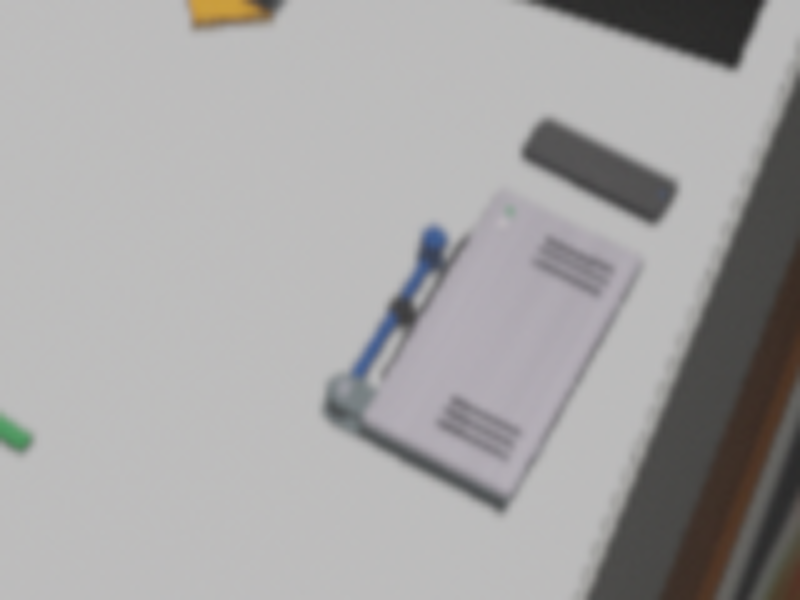

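The arm is clear. The latch stays shut (tab at (432,238), about 0 rad) and holds the drive in the bay. The hub hasn't moved. Handing in.

```bash
python3 -c "
from h import *
print(ticket.finish_job())"
```

```text
the job is handed in; nothing more can be done
None
```

I pushed the drive home in the small grey dock's bay and shut the latch across it, then handed the job in at about 34 s with the arm clear; the last picture measured the latch at about 0 rad, and the hand-in returned no verdict.

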